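# Slide the sample holder under the stage's leaf springs

### The job

Load the sample into the microscope stage: put your fingertips on the grooved finger pad of the aluminium sample holder that lies on the stage's sprung loading platform, press it firmly down and, keeping it pressed down, slide it forward under the two brass leaf springs until it is fully home against the end stop and the platform has sprung back up behind it; then let go. Do not lift the holder or touch its cover glass, and leave everything else on the table where it is.

Things in the scene. Friction and masses are not known exactly. Their poses are not given: they have to be found in the camera images.
- stage: Fixed black sample stage, 220 x 110 mm. Origin: on the table top, below the middle of the nest's rear edge; x is the sliding direction (forward, away from the robot to about 0.5 rad), y left, z up. Loading bay at x -96 to 0 mm, between guide rails 59 mm apart inside (tops at z 92.5 mm), open at the rear; nest at x 0 to 84 mm, floor at z 80 mm, between rails as far apart
- nest_mouth (a point): middle of the nest's rear edge, on its floor (stage x 0, z 80 mm). Steel keeper strips cover both sides of the nest from here forward to x 90 mm, reaching in to 23.5 mm from the middle, underside z 89.5 mm, top z 92.5 mm: a raised holder butts against them, a pressed-down one passes under. Same axes as the stage
- end_stop (a point): foot of the end stop's rear face, on the nest floor (stage x 84 mm, z 80 mm): the holder's front edge meets it when fully home. The stop is 12 mm high; on it a clamp bar holds the spring roots (up to 19 mm, screw heads 22 mm above the nest floor). Same axes as the stage
- platform (a joint): dark steel loading platform, 95 x 57 mm, at stage x -96 to 0 mm, guided vertically on springs. 0 m = up, top at stage z 87 mm; 0.006 = pressed fully down on its stop, top at z 81 mm, 1 mm above the nest floor. About 8 N starts it, 14 N holds it fully down; let go, it springs up, and once the holder has left it, it stands up behind the holder and locks it in
- holder: aluminium sample holder, a loose plate 80 (x) x 56 x 6 mm, about 0.12 kg, lying on the platform. Origin: centre of its underside; x forward, z up. The rear 30 mm of its top is a flat grooved finger pad; ahead of it, at x -10 to -6 mm, a thumb rib 24 mm wide, 5 mm high; then the glass window. Slippery on the stage (friction 0.2). Fully home its origin is at stage x 44 mm: a slide of about 90 mm
- front_edge (a point): middle of the front edge of the holder, 40 mm in front of its origin, half-way up (3 mm)
- pad (a point): the middle of the finger pad on the holder's top face, 25 mm behind the holder's origin, 6 mm above its underside; same axes as the holder
- cover_glass: square cover glass, 26 x 26 mm, sunk 1.5 mm below the holder's top face, centred 20 mm in front of the holder's origin; must not be touched. Its origin and axes are those of the holder
- spring_left (a joint): left brass leaf spring, 8 mm wide, 18 mm left of the middle, fixed at the end stop and sloping down to the rear; bent tip 3 mm over the nest floor at stage x 52 mm, then a lip turned up to stage x 42 mm, z 91 mm. 0 rad at rest, about 0.075 with the holder under it, then pressing down with 3 N
- spring_right (a joint): right brass leaf spring, the mirror image, 18 mm right of the middle; joint as on the left
- spare_holder: bystander: a spare sample holder of the same kind lying on the table (origin at the centre of its underside)
- lens_post: bystander: lens in a round black cell on a pedestal, 90 mm tall, 38 mm wide (origin at the centre of its foot)
- post_holder: bystander: black post holder on a slotted base 75 x 25 mm, 54 mm tall, with a brass thumbscrew (origin under it)
- clamping_fork: bystander: black clamping fork 75 x 32 x 10 mm with a cap screw on top (origin under it)
- hex_driver: bystander: hex driver with black handle, 170 mm long, lying on the table
- lens_ring: bystander: black lens ring, 36 mm across, 10 mm tall
- objective_jar: bystander: clear jar with black cap, 36 mm across, 60 mm tall
- short_post: bystander: steel post 64 mm tall, 13 mm thick on a 25 mm foot, standing
Things that resemble listed ones, but are neither listed nor needed, are in the scene too. Leave any green or orange look-alike of the holder alone.

How it is judged:
On the way:
1. the holder, pressed down by the fingers, has its front under both leaf springs (contact force between the fingers and holder above 3 N and value of joint platform above 0.003 m and x of front_edge in the frame of stage above 0.05 m and value of joint each of spring_left, spring_right above 0.03 rad), for 0.1 s.
At the end, for the whole second after the job is handed in: The holder lies flat on the nest floor (within 1.5 mm) under both leaf springs, at rest, within 2.5 mm of the end stop, and the loading platform is fully up behind it (within 1 mm) (x of holder in the frame of stage above 0.0415 m and z of holder in the frame of stage below 0.0815 m and angle between holder's own z axis and vertical below 0.03 rad and value of joint platform below 0.001 m and value of joint each of spring_left, spring_right above 0.05 rad and linear speed of holder below 0.01 m/s); the robot touches nothing.
It fails at once if the holder is lifted off the stage (z of holder in the frame of stage above 0.097 m).
It fails at once if the cover glass is touched (contact force between the fingers and cover_glass above 0.5 N).
It fails at once if a bystander is displaced by more than 20 mm (distance of any of spare_holder, lens_post, post_holder, clamping_fork, hex_driver, lens_ring, objective_jar, short_post from where it was at the start of the episode above 0.02 m).
It also fails if it takes over 35 s, if anything falls off the work surface, if the arm or the gripper's body presses on something with over 40 N, if the wrist force passes 120 N, or if a joint passes its speed limit or range.

### The arm

A 6-joint arm with a two-finger parallel gripper is mounted at the origin on the work surface. World frame = base frame: x ahead of the robot, y to its left, z up, the work surface at z = 0. Lengths are in m, angles in rad, forces in N, time in s.
With the tool pointing down it reaches from about 0.25 to 0.775 m from the base axis. Payload 4 kg.
Tool frame: the origin (TCP) lies midway between the tips of the shut fingers; the grasp point (between the pads) lies 19 mm behind it; y points along the fingers, x is the direction in which the jaws open and shut, and the axes are right-handed (so a half turn about y gives the same grasp; the last joint's range is limited). The gripper opens to 94 mm and grips with 3 to 60 N. Pads are 16 mm wide; open, the fingers measure 119 mm over their backs; the gripper's body (75 mm by 177 mm) begins 78 mm behind the grasp point.
Start: joints at [1.093, 0.087, 1.371, -0, 1.684, -0.103], TCP at [0.201, 0.512, 0.206] pointing down, gripper open.
Joint ranges: [-3.1, 3.1], [-0.76, 2.03], [0.27, 2.55], [-1.08, 4.22], [0.17, 2.65], [-2.57, 2.57]. Speed limits (rad/s): [2.79, 2.79, 3.14, 3.14, 3.14, 3.14].

### API

Orientations are given as [roll, pitch, yaw] about the fixed x, y, z axes, in that order (R = Rz(yaw) Ry(pitch) Rx(roll)).
In Python, from bench import robot, snapshot, camera_info, ticket gives the robot as it stands.
- The arm moves only by the shell command python3 -m creep 'ROWS'. ROWS is JSON, a list of rows, each an object with "slide": the shift along the tool's x, y, z in mm, a list of three; "roll": the turn about the tool's y in degrees; "grip": the closure, from 0 (fully open) to 1 (shut). In form: [{"slide": [x, y, z], "roll": roll, "grip": grip}, ...]. A call has 1 to 20 rows; each row is the pose to reach, as a shift and turn from the pose commanded when the call began, along the tool's axes at that moment; what a row does not reach only later rows make up. A row lasts 1/12 s, in which the tool goes at most 41.7 mm and 7.16 degrees, less where a joint would pass 70% of its speed; a pose out of reach is approached as far as the arm can. A call with a gripper value outside its range is refused whole. The fingers move at their own pace and stop on an object; the grip force is fixed at half the most. Time passes only in rows, so rows that repeat a pose let the fingers close. It gives the time, the measured TCP pose, the force and the opening at its end, in the units of the state.
- robot.get_obs(): the state, without advancing time (a new reading comes with each control period).
- snapshot(name): name is "scene" or "top"; returns the picture (384x512x3 uint8, red, green, blue); there is no depth.
- camera_info(name): a dict with "fx", "fy", "cx", "cy" (pixels), "dist" ([k1, k2, p1, p2, k3] as OpenCV has them; the pictures are not rectified), "cam_to_world" (4x4, takes a point from camera to world coordinates). Camera axes: x right, y down, z forward; pixel columns grow to the right and rows downward; lengths in m; the calibration is good to about 2 mm. A picture is of the moment at which its call begins. camera_info takes no time and is no camera call.
- ticket.close_job(): hands the job in, once; it reports no verdict.
The state is a dict: "time": time; "joint_positions": joint angles; "qvel": joint speeds; "joint_torque": joint torques, N m; "tool_pos": TCP position; "ee_rot": TCP orientation; "wrist_force": force on the tool from outside, world axes, zero at the start; "wrist_torque": the same for the moment, N m; "width": finger opening in m.
Only numpy, scipy, OpenCV 4.12 (cv2) and the standard library are available. Lean on these libraries where they do the work, as an engineer would, in place of code of your own. Each camera call takes 0.05 s, during which the arm holds its last target.

## Working session

There is one attempt and no reset: what is moved stays moved. The work goes in short steps, Python scripts to look and compute and a shell command to move; the robot and the scene stay as the last step left them, time stands still between calls to the robot, and variables do not carry over. Pictures are saved under pics/ and viewed, and the job is handed in when it is done.

```bash
mkdir -p pics; ls; python3 - <<'E'
from bench import robot, snapshot, camera_info
import cv2
for n in("scene","top"):
    im=snapshot(n); cv2.imwrite(f"pics/{n}0.png",im[:,:,::-1])
    c=camera_info(n); print(n,c)
print(robot.get_obs())
E
```

```text
pics
scene {'fx': 408.29440527916813, 'fy': 408.29440527916813, 'cx': 259.7140556710341, 'cy': 190.10437362876283, 'dist': array([-0.14336,  0.     ,  0.     ,  0.     ,  0.     ]), 'cam_to_world': array([[ 0.83429627,  0.36139168, -0.41634815,  1.09781821],
       [ 0.55130762, -0.54262688,  0.63373178, -0.85005089],
       [ 0.00310369, -0.75825597, -0.65194957,  0.94873174],
       [ 0.        ,  0.        ,  0.        ,  1.        ]])}
top {'fx': 408.40258607909294, 'fy': 408.40258607909294, 'cx': 258.77526500794556, 'cy': 188.09863729322282, 'dist': array([-0.01129279,  0.        ,  0.        ,  0.        ,  0.        ]), 'cam_to_world': array([[ 1.82418230e-02, -9.87061164e-01,  1.59303151e-01,
         3.08781092e-01],
       [-9.99827874e-01, -1.85481167e-02, -4.35914484e-04,
         2.07064803e-03],
       [ 3.38504770e-03, -1.59267779e-01, -9.87229617e-01,
         1.36686795e+00],
       [ 0.00000000e+00,  0.00000000e+00,  0.00000000e+00,
         1.00000000e+00]])}
{'time': 0.1, 'joint_positions': array([ 1.09288063e+00,  8.78970866e-02,  1.37207725e+00, -1.28531477e-05,
        1.68358133e+00, -1.03104970e-01]), 'qvel': array([-0.00026298, -0.00213782, -0.00431022, -0.00175901, -0.00152349,
        0.00127752]), 'joint_torque': array([ 2.71435034e-03, -3.41250157e+01, -3.03303838e+01,  7.19431532e-02,
        3.03210528e-02, -8.96292022e-05]), 'tool_pos': array([0.20114202, 0.5113843 , 0.20442559]), 'ee_rot': array([-1.57060699,  0.00195391,  1.19598435]), 'wrist_force': array([ 0.15401939, -0.56267225,  0.20383884]), 'wrist_torque': array([-0.03586525,  0.00633284, -0.03570515]), 'width': 0.09405944911626372}
```

View pics/scene0.png

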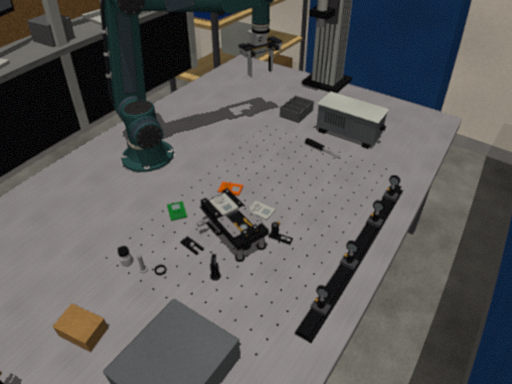

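View pics/top0.png

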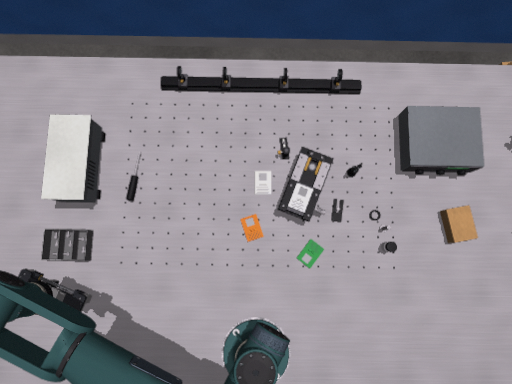

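Top view: the stage is centred near (305,185), with the silver holder near (300,198). Zooming in on both views.

```bash
python3 - <<'E'
import cv2
a=cv2.imread("pics/top0.png")[140:230,265:345]; cv2.imwrite("pics/topz.png",cv2.resize(a,None,fx=6.5,fy=6.5,interpolation=cv2.INTER_CUBIC))
a=cv2.imread("pics/scene0.png")[180:265,190:280]; cv2.imwrite("pics/scenez.png",cv2.resize(a,None,fx=6.5,fy=6.5,interpolation=cv2.INTER_CUBIC))
E
```

```text
(no output)
```

View pics/topz.png

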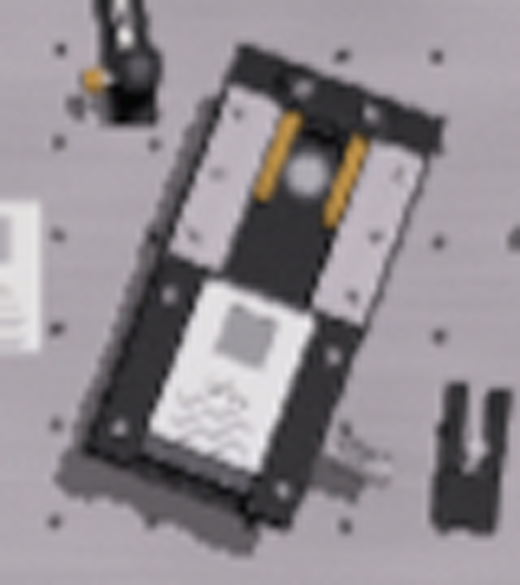

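View pics/scenez.png

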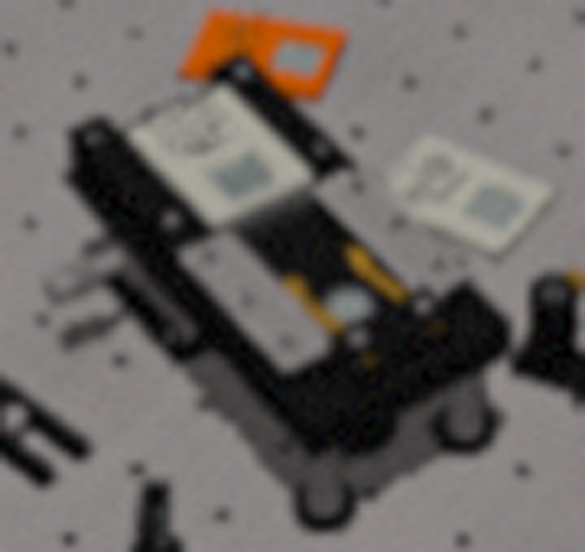

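The top crop shows the holder's white face with corners at about (200,280), (315,312), (265,470) and (150,432) in zoomed pixels. The glass is the grey square at the front, the brass springs are ahead of it, and the steel keepers lie on both sides. The stage slides towards the upper right of the picture. Next I'll measure the holder and keepers on the z≈0.093 plane.

```bash
cat > h.py <<'E'
import numpy as np, cv2
from bench import camera_info
def ray(name,px,z):
    c=camera_info(name); K=np.array([[c['fx'],0,c['cx']],[0,c['fy'],c['cy']],[0,0,1]])
    u=cv2.undistortPoints(np.array(px,float).reshape(-1,1,2),K,c['dist']).reshape(-1,2)
    T=c['cam_to_world']; d=np.c_[u,np.ones(len(u))]@T[:3,:3].T; o=T[:3,3]
    return o+d*((z-o[2])/d[:,2])[:,None]
def comps(name,img,z,lo=0,thr=150,win=None,S=8):
    x0,y0,x1,y1=win
    im=cv2.resize(img[y0:y1,x0:x1],None,fx=S,fy=S,interpolation=cv2.INTER_CUBIC)
    g=im.min(2) if thr>0 else im
    return im,g
E
python3 - <<'E'
import cv2,numpy as np
from h import *
S=8
for name,w,thr in(("top",(265,140,345,230),222),("scene",(190,180,280,265),150)):
    img=cv2.imread(f"pics/{name}0.png"); x0,y0,x1,y1=w
    im=cv2.resize(img[y0:y1,x0:x1],None,fx=S,fy=S,interpolation=cv2.INTER_CUBIC)
    hsv=cv2.cvtColor(im,cv2.COLOR_BGR2HSV); g=im.min(2)
    print(name,np.percentile(g,[50,90,95,99]))
    for t in (170,180,195,210):
        m=(g>t).astype(np.uint8)
        cs,_=cv2.findContours(m,cv2.RETR_EXTERNAL,cv2.CHAIN_APPROX_NONE)
        for c in cs:
            if cv2.contourArea(c)<4000: continue
            p=(c.reshape(-1,2)+.5)/S-.5+[x0,y0]
            q=ray(name,p,.093)[:,:2]*1000
            r=cv2.minAreaRect(q.astype(np.float32)); print(t,p.mean(0).round(1),np.round(r[0],1),np.round(r[1],1),round(r[2],2))
    b=cv2.inRange(hsv,(10,110,90),(30,255,255))
    cs,_=cv2.findContours(b,cv2.RETR_EXTERNAL,cv2.CHAIN_APPROX_NONE)
    for c in cs:
        if cv2.contourArea(c)<400: continue
        p=(c.reshape(-1,2)+.5)/S-.5+[x0,y0]; q=ray(name,p,.09)[:,:2]*1000
        r=cv2.minAreaRect(q.astype(np.float32)); print('brass',np.round(r[0],1),np.round(r[1],1),round(r[2],2))
E
```

```text
top [162. 180. 207. 224.]
170 [300.2 197.4] [ 488.  -129.6] [55.9 81.1] 69.35
170 [267.8 181.9] [534.9 -28. ] [80.5 23. ] 0.92
170 [321.1 175.5] [ 559.4 -196.1] [24.9 86.2] 69.08
170 [298.9 167. ] [ 585.  -126.2] [24.9 86.3] 69.16
180 [300.2 197.4] [ 488.  -129.5] [55.4 80.4] 69.35
180 [267.8 182. ] [534.6 -27. ] [76.8 21.1] 0.92
180 [320.5 177.6] [ 552.2 -193.4] [23.9 68.7] 69.26
195 [300.1 197.5] [ 488.1 -129.4] [54.3 79. ] 69.29
195 [267.6 182.3] [534.4 -26.2] [74.  19.5] 0.92
210 [299.5 198.7] [ 488.2 -129.4] [53.3 77.2] 69.2
210 [267.6 182.8] [534.4 -25.6] [70.8 18.3] 0.92
brass [ 585.5 -184.8] [ 9.5 48.3] 69.28
brass [ 597.4 -152.3] [ 9.6 47.8] 68.47
scene [126. 135. 138. 154.]
brass [ 584.8 -187. ] [ 7.5 40.4] 68.51
brass [ 597.2 -155.3] [11. 39.] 70.26
brass [463.8 -59.7] [72.4 56.3] 17.85
```

```bash
cat >> h.py <<'E'
from scipy.spatial.transform import Rotation as Ro
YAW=np.radians(-20.75); F=np.array([np.cos(YAW),np.sin(YAW),0]); H=np.array([.488,-.1295,.093])
def rep(o):
    R=Ro.from_euler('xyz',o['ee_rot']).as_matrix(); d=o['tool_pos']-H
    L=np.array([-F[1],F[0],0])
    print('t',o['time'],'tcp',o['tool_pos'].round(4),'holderframe mm fwd,left,up',np.round([d@F*1e3,d@L*1e3,d[2]*1e3],1),'F',o['wrist_force'].round(1),'w',round(o['width'],4),'rpy',np.degrees(o['ee_rot']).round(2))
    return R
E
python3 - <<'E'
from h import *
from bench import robot
o=robot.get_obs(); R=rep(o); print(R.round(3))
t=H-.021*F; t[2]=.204
print((R.T@(t-o['tool_pos'])*1e3).round(1), 'want yaw',np.degrees(YAW)+90)
E
```

```text
t 0.1 tcp [0.2011 0.5114 0.2044] holderframe mm fwd,left,up [-495.3  497.7  111.4] F [ 0.2 -0.6  0.2] w 0.0941 rpy [-89.99   0.11  68.52]
[[ 0.366 -0.001 -0.931]
 [ 0.931 -0.002  0.366]
 [-0.002 -1.     0.   ]]
[-491.6    1.3 -480.6] want yaw 69.25
```

```bash
python3 -m creep '[{"slide":[-25,0,-24],"roll":-0.7,"grip":1},{"slide":[-75,0,-72],"roll":-0.7,"grip":1},{"slide":[-491.6,0,-480.6],"roll":-0.7,"grip":1},{"slide":[-491.6,0,-480.6],"roll":-0.7,"grip":1},{"slide":[-491.6,0,-480.6],"roll":-0.7,"grip":1},{"slide":[-491.6,0,-480.6],"roll":-0.7,"grip":1},{"slide":[-491.6,0,-480.6],"roll":-0.7,"grip":1},{"slide":[-491.6,0,-480.6],"roll":-0.7,"grip":1},{"slide":[-491.6,0,-480.6],"roll":-0.7,"grip":1},{"slide":[-491.6,0,-480.6],"roll":-0.7,"grip":1},{"slide":[-491.6,0,-480.6],"roll":-0.7,"grip":1},{"slide":[-491.6,0,-480.6],"roll":-0.7,"grip":1},{"slide":[-491.6,0,-480.6],"roll":-0.7,"grip":1},{"slide":[-491.6,0,-480.6],"roll":-0.7,"grip":1},{"slide":[-491.6,0,-480.6],"roll":-0.7,"grip":1},{"slide":[-491.6,0,-480.6],"roll":-0.7,"grip":1},{"slide":[-491.6,0,-480.6],"roll":-0.7,"grip":1},{"slide":[-491.6,0,-480.6],"roll":-0.7,"grip":1},{"slide":[-491.6,0,-480.6],"roll":-0.7,"grip":1},{"slide":[-491.6,0,-480.6],"roll":-0.7,"grip":1}]'; python3 -c "
from h import *
from bench import robot
rep(robot.get_obs())"
```

```text
time: 1.77
tool_pos: [0.4682, -0.121, 0.205]
ee_rot: [-1.569, -0.001, 1.208]
wrist_force: [-0.5, 0.3, 1.3]
width: 0.0003
t 1.7667 tcp [ 0.4682 -0.121   0.205 ] holderframe mm fwd,left,up [-21.6   0.9 112. ] F [-0.5  0.3  1.3] w 0.0003 rpy [-8.991e+01 -4.000e-02  6.922e+01]
```

```bash
python3 -m creep '[{"slide":[0,40,0],"roll":0,"grip":1},{"slide":[0,75,0],"roll":0,"grip":1},{"slide":[0,90,0],"roll":0,"grip":1},{"slide":[0,97,0],"roll":0,"grip":1},{"slide":[0,97,0],"roll":0,"grip":1},{"slide":[0,97,0],"roll":0,"grip":1}]'; python3 -c "
from h import *
from bench import robot,snapshot
rep(robot.get_obs())
for n,w in(('scene',(190,170,280,265)),('top',(265,140,345,230))):
    im=snapshot(n)[:,:,::-1]; cv2.imwrite(f'pics/{n}1.png',im)
    cv2.imwrite(f'pics/{n}1z.png',cv2.resize(im[w[1]:w[3],w[0]:w[2]],None,fx=6.3,fy=6.3,interpolation=cv2.INTER_CUBIC))
"
```

```text
time: 2.27
tool_pos: [0.4691, -0.1208, 0.1096]
ee_rot: [-1.572, -0.0, 1.21]
wrist_force: [0.1, -0.6, 0.4]
width: 0.0004
t 2.2667 tcp [ 0.4691 -0.1208  0.1096] holderframe mm fwd,left,up [-20.8   1.4  16.6] F [ 0.1 -0.6  0.4] w 0.0004 rpy [-9.009e+01 -1.000e-02  6.931e+01]
```

View pics/scene1z.png

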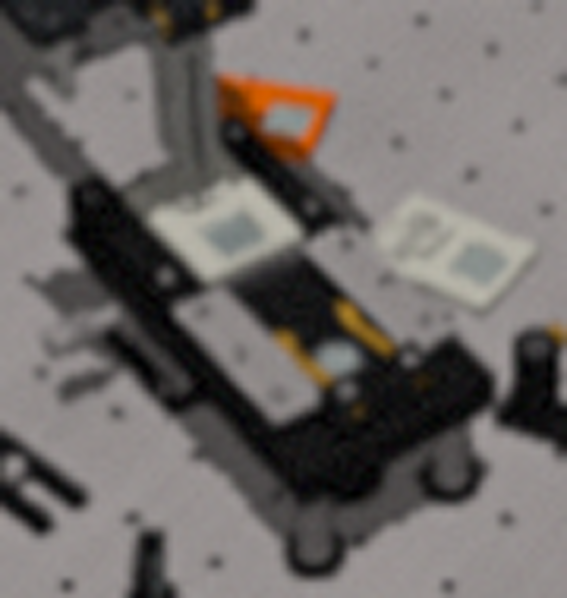

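View pics/top1z.png

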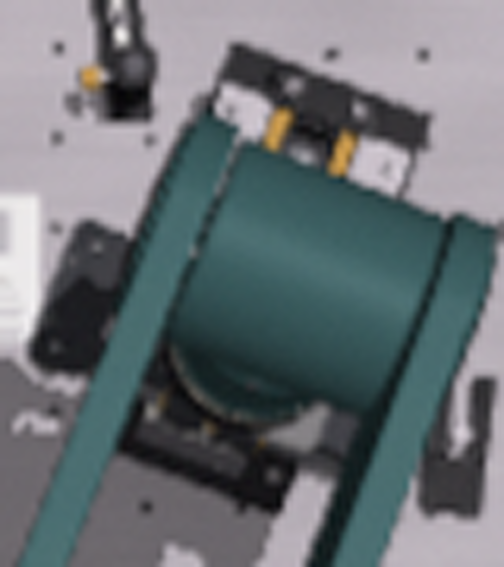

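Scene picture: the shut fingertips, near zoomed pixel (185,185), are over the rear pad. The glass at (235,235) is well ahead of them. In the top view the arm hides the holder. I'll descend onto the pad.

```bash
python3 -m creep '[{"slide":[-1.2,8,0],"roll":0,"grip":1},{"slide":[-1.2,13,0],"roll":0,"grip":1},{"slide":[-1.2,16,0],"roll":0,"grip":1},{"slide":[-1.2,18,0],"roll":0,"grip":1},{"slide":[-1.2,19,0],"roll":0,"grip":1},{"slide":[-1.2,20,0],"roll":0,"grip":1},{"slide":[-1.2,20,0],"roll":0,"grip":1}]'; python3 -c "
from h import *
from bench import robot,snapshot
rep(robot.get_obs())"
```

```text
time: 2.95
tool_pos: [0.4687, -0.123, 0.0901]
ee_rot: [-1.573, -0.0, 1.208]
wrist_force: [-2.3, 0.6, 8.4]
width: 0.0003
t 2.95 tcp [ 0.4687 -0.123   0.0901] holderframe mm fwd,left,up [-20.3  -0.7  -2.9] F [-2.3  0.6  8.4] w 0.0003 rpy [-90.1   -0.    69.22]
```

```bash
python3 -m creep '[{"slide":[0,2,0],"roll":0,"grip":1},{"slide":[0,4,0],"roll":0,"grip":1},{"slide":[0,4,0],"roll":0,"grip":1},{"slide":[0,4,0],"roll":0,"grip":1}]'; python3 -c "
from h import *
from bench import robot,snapshot
rep(robot.get_obs())"
```

```text
time: 3.28
tool_pos: [0.4693, -0.1232, 0.0873]
ee_rot: [-1.574, -0.0, 1.208]
wrist_force: [-1.7, 0.6, 10.6]
width: 0.0006
t 3.2833 tcp [ 0.4693 -0.1232  0.0873] holderframe mm fwd,left,up [-19.7  -0.7  -5.7] F [-1.7  0.6 10.6] w 0.0006 rpy [-90.2   -0.    69.22]
```

```bash
python3 -m creep '[{"slide":[0,1,0],"roll":0,"grip":1},{"slide":[0,2,0],"roll":0,"grip":1},{"slide":[0,3,0],"roll":0,"grip":1},{"slide":[0,3,0],"roll":0,"grip":1}]'; python3 -c "
from h import *
from bench import robot,snapshot
rep(robot.get_obs())"
```

```text
time: 3.62
tool_pos: [0.4705, -0.1236, 0.087]
ee_rot: [-1.578, -0.0, 1.208]
wrist_force: [-5.3, 1.8, 20.3]
width: 0.0005
t 3.6167 tcp [ 0.4705 -0.1236  0.087 ] holderframe mm fwd,left,up [-18.5  -0.7  -6. ] F [-5.3  1.8 20.3] w 0.0005 rpy [-90.41  -0.    69.22]
```

About 20 N, and the platform has bottomed. Sliding forward, along tool −z.

```bash
python3 -m creep '[{"slide":[0,0,-2],"roll":0,"grip":1},{"slide":[0,0,-5],"roll":0,"grip":1},{"slide":[0,0,-9],"roll":0,"grip":1},{"slide":[0,0,-13],"roll":0,"grip":1},{"slide":[0,0,-17],"roll":0,"grip":1},{"slide":[0,0,-20],"roll":0,"grip":1},{"slide":[0,0,-20],"roll":0,"grip":1}]'; python3 -c "
from h import *
from bench import robot,snapshot
rep(robot.get_obs())
for n,w in(('scene',(190,170,280,265)),('top',(265,140,345,230))):
    im=snapshot(n)[:,:,::-1]; cv2.imwrite(f'pics/{n}2.png',im)
    cv2.imwrite(f'pics/{n}2z.png',cv2.resize(im[w[1]:w[3],w[0]:w[2]],None,fx=6.3,fy=6.3,interpolation=cv2.INTER_CUBIC))
"
```

```text
time: 4.2
tool_pos: [0.4899, -0.131, 0.0871]
ee_rot: [-1.579, -0.0, 1.208]
wrist_force: [-4.1, 1.0, 18.7]
width: 0.0003
t 4.2 tcp [ 0.4899 -0.131   0.0871] holderframe mm fwd,left,up [ 2.3 -0.8 -5.9] F [-4.1  1.  18.7] w 0.0003 rpy [-90.47  -0.    69.22]
```

View pics/scene2z.png

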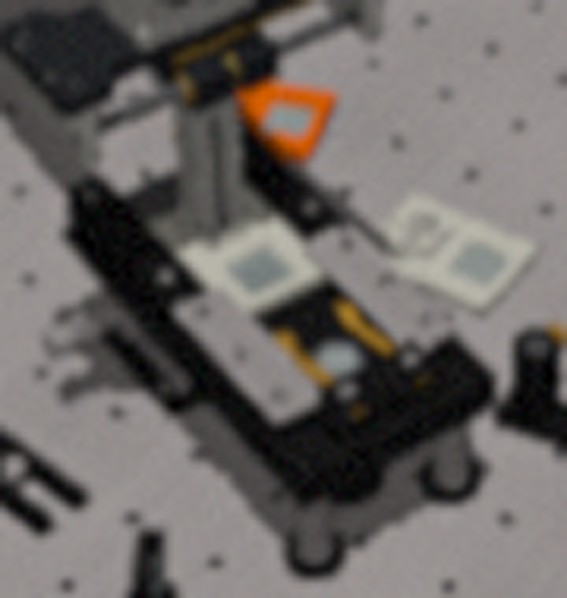

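The holder is moving with the fingers. Its glass is at zoomed pixel (258,268), and its front is now passing under the keepers. Continuing.

```bash
python3 -m creep '[{"slide":[0,0,-3],"roll":0,"grip":1},{"slide":[0,0,-7],"roll":0,"grip":1},{"slide":[0,0,-11],"roll":0,"grip":1},{"slide":[0,0,-15],"roll":0,"grip":1},{"slide":[0,0,-19],"roll":0,"grip":1},{"slide":[0,0,-23],"roll":0,"grip":1},{"slide":[0,0,-27],"roll":0,"grip":1},{"slide":[0,0,-31],"roll":0,"grip":1},{"slide":[0,0,-35],"roll":0,"grip":1},{"slide":[0,0,-38],"roll":0,"grip":1},{"slide":[0,0,-40],"roll":0,"grip":1},{"slide":[0,0,-40],"roll":0,"grip":1}]'; python3 -c "
from h import *
from bench import robot,snapshot
rep(robot.get_obs())
for n,w in(('scene',(190,170,280,265)),('top',(265,140,345,230))):
    im=snapshot(n)[:,:,::-1]; cv2.imwrite(f'pics/{n}3.png',im)
    cv2.imwrite(f'pics/{n}3z.png',cv2.resize(im[w[1]:w[3],w[0]:w[2]],None,fx=6.3,fy=6.3,interpolation=cv2.INTER_CUBIC))
"
```

```text
time: 5.3
tool_pos: [0.5243, -0.1441, 0.0871]
ee_rot: [-1.572, 0.0, 1.208]
wrist_force: [-10.1, 3.4, 22.4]
width: 0.0
t 5.3 tcp [ 0.5243 -0.1441  0.0871] holderframe mm fwd,left,up [39.1 -0.8 -5.9] F [-10.1   3.4  22.4] w 0.0 rpy [-9.007e+01  1.000e-02  6.922e+01]
```

View pics/scene3z.png

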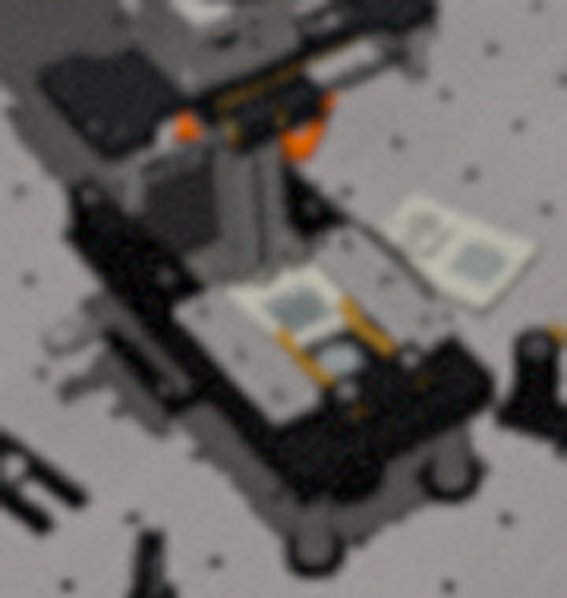

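The front is now at the springs: the brass strips, at zoomed (305,355) and (365,325), overlap the holder's front edge. Continuing.

```bash
python3 -m creep '[{"slide":[0,0,-3],"roll":0,"grip":1},{"slide":[0,0,-6],"roll":0,"grip":1},{"slide":[0,0,-9],"roll":0,"grip":1},{"slide":[0,0,-12],"roll":0,"grip":1},{"slide":[0,0,-15],"roll":0,"grip":1},{"slide":[0,0,-17],"roll":0,"grip":1},{"slide":[0,0,-17],"roll":0,"grip":1}]'; python3 -c "
from h import *
from bench import robot,snapshot
rep(robot.get_obs())
for n,w in(('scene',(190,170,280,265)),):
    im=snapshot(n)[:,:,::-1]; cv2.imwrite(f'pics/{n}4.png',im)
    cv2.imwrite(f'pics/{n}4z.png',cv2.resize(im[w[1]:w[3],w[0]:w[2]],None,fx=6.3,fy=6.3,interpolation=cv2.INTER_CUBIC))
"
```

```text
time: 5.98
tool_pos: [0.5415, -0.1505, 0.0869]
ee_rot: [-1.575, -0.0, 1.208]
wrist_force: [-6.2, 2.7, 19.4]
width: 0.0007
t 5.9833 tcp [ 0.5415 -0.1505  0.0869] holderframe mm fwd,left,up [57.5 -0.7 -6.1] F [-6.2  2.7 19.4] w 0.0007 rpy [-90.26  -0.    69.22]
```

View pics/scene4z.png

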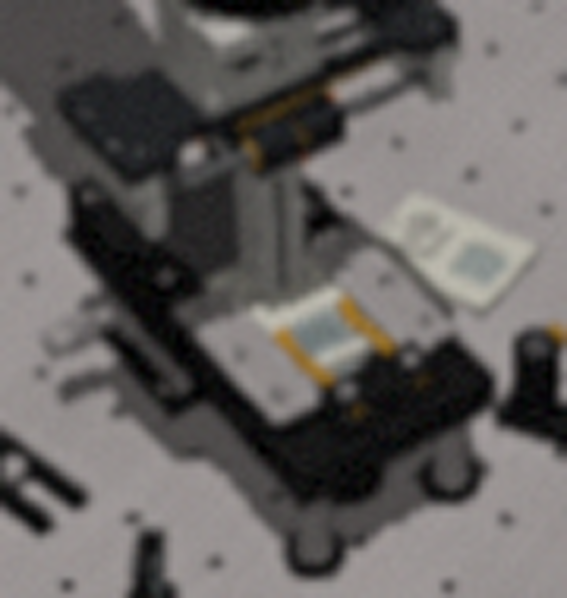

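The holder is well under both springs, with about 13 mm left. Finishing against the stop.

```bash
python3 -m creep '[{"slide":[0,0,-3],"roll":0,"grip":1},{"slide":[0,0,-6],"roll":0,"grip":1},{"slide":[0,0,-9],"roll":0,"grip":1},{"slide":[0,0,-11],"roll":0,"grip":1},{"slide":[0,0,-13],"roll":0,"grip":1},{"slide":[0,0,-13],"roll":0,"grip":1}]'; python3 -c "
from h import *
from bench import robot,snapshot
rep(robot.get_obs())
for n,w in(('scene',(190,170,280,265)),):
    im=snapshot(n)[:,:,::-1]; cv2.imwrite(f'pics/{n}5.png',im)
    cv2.imwrite(f'pics/{n}5z.png',cv2.resize(im[w[1]:w[3],w[0]:w[2]],None,fx=6.3,fy=6.3,interpolation=cv2.INTER_CUBIC))
"
```

```text
time: 6.53
tool_pos: [0.5533, -0.155, 0.0862]
ee_rot: [-1.574, -0.0, 1.208]
wrist_force: [-5.5, 2.2, 17.0]
width: 0.0004
t 6.5333 tcp [ 0.5533 -0.155   0.0862] holderframe mm fwd,left,up [70.1 -0.7 -6.8] F [-5.5  2.2 17. ] w 0.0004 rpy [-90.21  -0.    69.22]
```

View pics/scene5z.png

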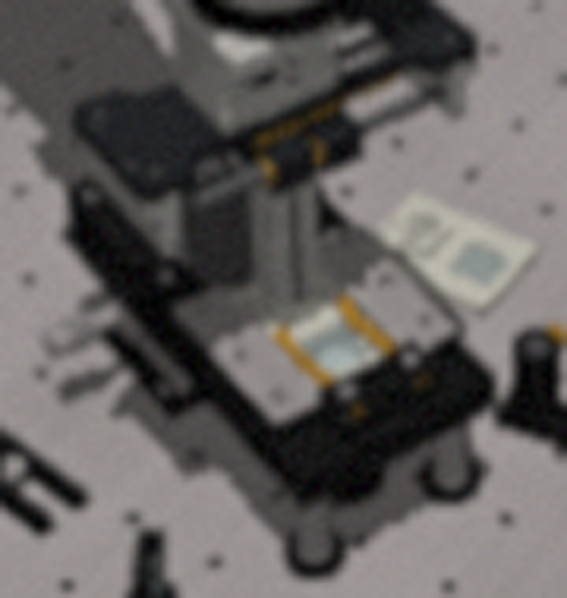

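No rise in force yet, so it isn't against the stop. Pushing a few mm more.

```bash
python3 -m creep '[{"slide":[0,0,-2],"roll":0,"grip":1},{"slide":[0,0,-4],"roll":0,"grip":1},{"slide":[0,0,-4],"roll":0,"grip":1}]'; python3 -c "
from h import *
from bench import robot,snapshot
rep(robot.get_obs())"; python3 -m creep '[{"slide":[0,0,-2],"roll":0,"grip":1},{"slide":[0,0,-4],"roll":0,"grip":1},{"slide":[0,0,-4],"roll":0,"grip":1}]'; python3 -c "
from h import *
from bench import robot,snapshot
rep(robot.get_obs())
for n,w in(('scene',(190,170,280,265)),):
    im=snapshot(n)[:,:,::-1]; cv2.imwrite(f'pics/{n}6.png',im)
    cv2.imwrite(f'pics/{n}6z.png',cv2.resize(im[w[1]:w[3],w[0]:w[2]],None,fx=6.3,fy=6.3,interpolation=cv2.INTER_CUBIC))
"
```

```text
time: 6.83
tool_pos: [0.5557, -0.1559, 0.0861]
ee_rot: [-1.571, 0.0, 1.208]
wrist_force: [-8.4, 3.1, 19.3]
width: 0.0008
t 6.8333 tcp [ 0.5557 -0.1559  0.0861] holderframe mm fwd,left,up [72.6 -0.7 -6.9] F [-8.4  3.1 19.3] w 0.0008 rpy [-90.     0.    69.23]
time: 7.08
tool_pos: [0.5558, -0.156, 0.0861]
ee_rot: [-1.562, 0.0, 1.208]
wrist_force: [-17.0, 6.0, 24.9]
width: 0.0
t 7.0833 tcp [ 0.5558 -0.156   0.0861] holderframe mm fwd,left,up [72.8 -0.8 -6.9] F [-17.    6.   24.9] w 0.0 rpy [-8.949e+01  2.000e-02  6.924e+01]
```

View pics/scene6z.png

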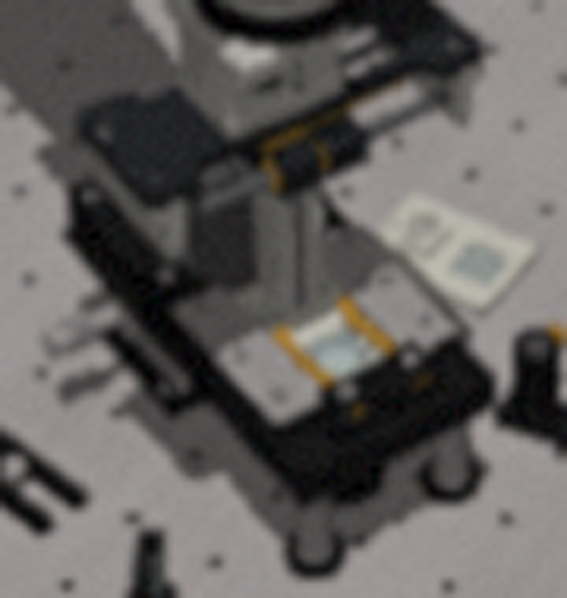

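The TCP stopped at +72.7 mm and the push rose to 18 N. That is about 91 mm of travel, so the holder is home. I'll ease the push and then lift off.

```bash
python3 -m creep '[{"slide":[0,0,3],"roll":0,"grip":1},{"slide":[0,0,5],"roll":0,"grip":1},{"slide":[0,0,5],"roll":0,"grip":1}]';  python3 -c "
from h import *
from bench import robot,snapshot
rep(robot.get_obs())"; python3 -m creep '[{"slide":[0,-3,0],"roll":0,"grip":1},{"slide":[0,-7,1],"roll":0,"grip":1},{"slide":[0,-12,2],"roll":0,"grip":1},{"slide":[0,-20,2],"roll":0,"grip":1},{"slide":[0,-50,2],"roll":0,"grip":1},{"slide":[0,-90,2],"roll":0,"grip":1},{"slide":[0,-110,2],"roll":0,"grip":1},{"slide":[0,-110,2],"roll":0,"grip":1}]'; python3 -c "
from h import *
from bench import robot,snapshot
rep(robot.get_obs())
for n,w in(('scene',(190,170,280,265)),):
    im=snapshot(n)[:,:,::-1]; cv2.imwrite(f'pics/{n}7.png',im)
    cv2.imwrite(f'pics/{n}7z.png',cv2.resize(im[w[1]:w[3],w[0]:w[2]],None,fx=6.3,fy=6.3,interpolation=cv2.INTER_CUBIC))
"
```

```text
time: 7.38
tool_pos: [0.5557, -0.156, 0.0862]
ee_rot: [-1.574, 0.0, 1.208]
wrist_force: [-5.8, 2.9, 16.9]
width: 0.0003
t 7.3833 tcp [ 0.5557 -0.156   0.0862] holderframe mm fwd,left,up [72.7 -0.8 -6.8] F [-5.8  2.9 16.9] w 0.0003 rpy [-9.021e+01  1.000e-02  6.923e+01]
time: 8.05
tool_pos: [0.5562, -0.1561, 0.1986]
ee_rot: [-1.583, -0.0, 1.208]
wrist_force: [0.6, 0.6, 0.7]
width: 0.0006
t 8.05 tcp [ 0.5562 -0.1561  0.1986] holderframe mm fwd,left,up [ 73.2  -0.7 105.6] F [0.6 0.6 0.7] w 0.0006 rpy [-90.68  -0.    69.23]
```

View pics/scene7z.png

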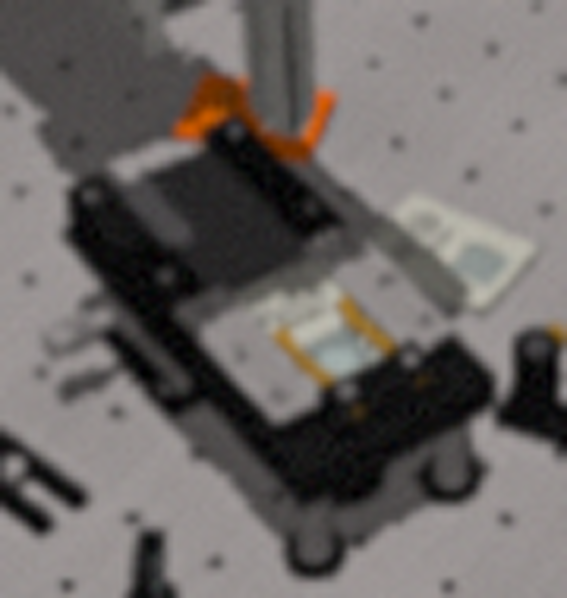

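The holder is under both springs and the fingers are clear, but a shadow covers the rear edge. I'll move the arm aside and check from the top camera.

```bash
python3 -m creep '[{"slide":[30,-5,10],"roll":0,"grip":1},{"slide":[300,-5,150],"roll":0,"grip":1},{"slide":[300,-5,150],"roll":0,"grip":1},{"slide":[300,-5,150],"roll":0,"grip":1},{"slide":[300,-5,150],"roll":0,"grip":1},{"slide":[300,-5,150],"roll":0,"grip":1},{"slide":[300,-5,150],"roll":0,"grip":1},{"slide":[300,-5,150],"roll":0,"grip":1},{"slide":[300,-5,150],"roll":0,"grip":1},{"slide":[300,-5,150],"roll":0,"grip":1},{"slide":[300,-5,150],"roll":0,"grip":1},{"slide":[300,-5,150],"roll":0,"grip":1}]'; python3 -c "
from h import *
from bench import robot,snapshot
rep(robot.get_obs())
for n,w in(('scene',(190,170,280,265)),('top',(265,140,345,230))):
    im=snapshot(n)[:,:,::-1]; cv2.imwrite(f'pics/{n}8.png',im)
    cv2.imwrite(f'pics/{n}8z.png',cv2.resize(im[w[1]:w[3],w[0]:w[2]],None,fx=6.3,fy=6.3,interpolation=cv2.INTER_CUBIC))
"
```

```text
time: 9.1
tool_pos: [0.5194, 0.1771, 0.1954]
ee_rot: [-1.57, 0.002, 1.207]
wrist_force: [0.1, -1.0, -0.2]
width: 0.0003
t 9.1 tcp [0.5194 0.1771 0.1954] holderframe mm fwd,left,up [-79.3 297.9 102.4] F [ 0.1 -1.  -0.2] w 0.0003 rpy [-89.94   0.11  69.14]
```

View pics/scene8z.png

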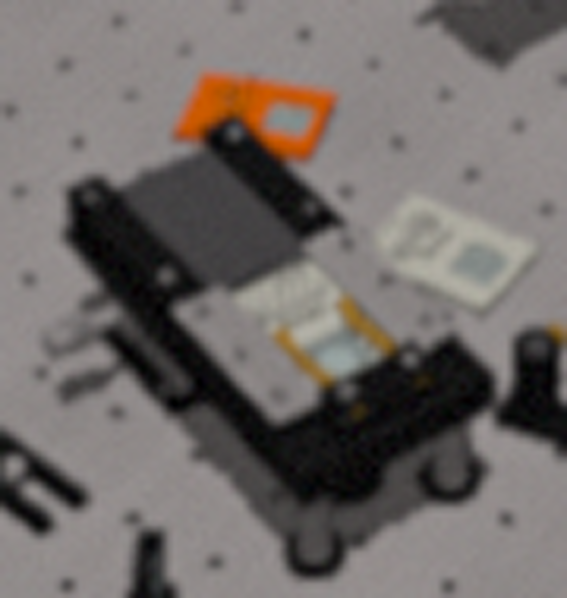

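View pics/top8z.png

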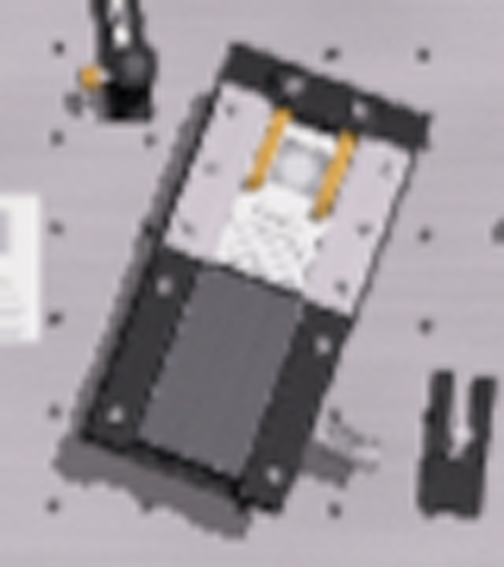

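```bash
python3 - <<'E'
from h import *
L=np.array([-F[1],F[0],0])
# stage x=0 reference from keepers (centre 572.2,-161.2 at stage x 45)
N=np.array([.5722,-.1612,0])-.045*F
def proj(name,P):
    c=camera_info(name);T=np.linalg.inv(c['cam_to_world']);K=np.array([[c['fx'],0,c['cx']],[0,c['fy'],c['cy']],[0,0,1]])
    return cv2.projectPoints(P,cv2.Rodrigues(T[:3,:3])[0],T[:3,3],K,c['dist'])[0].reshape(-1,2)
xs=np.arange(-.11,.1,.0005)
for n in('top','scene'):
    g=cv2.imread(f'pics/{n}8.png').min(2).astype(np.float32)
    for z in(.087,.081):
        acc=0
        ys=np.arange(-.010,.0101,.002)
        for y in ys:
            P=N+np.outer(xs,F)+y*L; P[:,2]=z
            p=proj(n,P).astype(np.float32); acc=acc+cv2.remap(g,p[:,:1],p[:,1:],cv2.INTER_LINEAR).ravel()
        acc/=len(ys); d=np.gradient(cv2.GaussianBlur(acc[:,None],(1,9),0).ravel())
        i=[k for k in range(2,len(d)-2) if abs(d[k])==max(abs(d[k-2:k+3])) and abs(d[k])>2]
        print(n,z,[(round(xs[k]*1e3,1),round(float(d[k]),1)) for k in i])
    # before (platform up, holder on it): rear edge of platform
E
```

```text
top 0.087 [(np.float64(-107.5), -4.0), (np.float64(-101.0), -2.2), (np.float64(-96.0), 6.7), (np.float64(-2.0), -2.2), (np.float64(3.0), 12.8), (np.float64(37.5), 2.1), (np.float64(51.0), -4.5), (np.float64(70.0), -2.6), (np.float64(76.5), 5.6), (np.float64(85.0), -15.0)]
top 0.081 [(np.float64(-106.5), -4.0), (np.float64(-100.0), -2.2), (np.float64(-95.0), 6.7), (np.float64(-0.5), -2.2), (np.float64(4.5), 12.8), (np.float64(39.0), 2.1), (np.float64(52.5), -4.5), (np.float64(71.5), -2.6), (np.float64(78.0), 5.6), (np.float64(86.5), -15.0)]
scene 0.087 [(np.float64(-90.5), -3.5), (np.float64(8.0), 5.0), (np.float64(46.0), 2.1), (np.float64(57.5), -2.4), (np.float64(86.5), -6.5)]
scene 0.081 [(np.float64(-97.0), -3.4), (np.float64(3.0), 5.2), (np.float64(41.0), 2.4), (np.float64(53.0), -2.3), (np.float64(81.0), -5.8)]
```

```bash
python3 - <<'E'
import cv2,numpy as np
a=cv2.imread('pics/scene0.png');b=cv2.imread('pics/scene8.png');t=cv2.imread('pics/scene4.png')
# rear-left part of platform, before (up), with holder sliding (pressed), now
w=(196,180,250,222)
cv2.imwrite('pics/cmp.png',np.vstack([cv2.resize(i[w[1]:w[3],w[0]:w[2]],None,fx=6.5,fy=6.5,interpolation=cv2.INTER_CUBIC)[:196*2] for i in(a,b)]))
E
```

```text
(no output)
```

View pics/cmp.png

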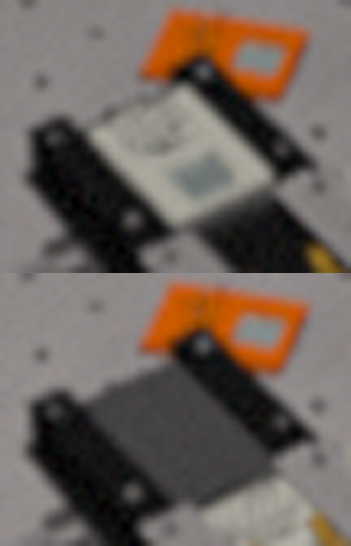

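```bash
python3 - <<'E'
from h import *
L=np.array([-F[1],F[0],0]); N=np.array([.5722,-.1612,0])-.045*F
c=camera_info('scene');T=np.linalg.inv(c['cam_to_world']);K=np.array([[c['fx'],0,c['cx']],[0,c['fy'],c['cy']],[0,0,1]])
xs=np.arange(-.106,-.074,.002)
for k in(0,8):
    g=cv2.imread(f'pics/scene{k}.png').min(2).astype(np.float32); a=[]
    for y in np.arange(-.018,.0181,.002):
        P=N+np.outer(xs,F)+y*L; P[:,2]=.087
        p=cv2.projectPoints(P,cv2.Rodrigues(T[:3,:3])[0],T[:3,3],K,c['dist'])[0].reshape(-1,2).astype(np.float32)
        a.append(cv2.remap(g,p[:,:1],p[:,1:],cv2.INTER_LINEAR).ravel())
    print(k,np.c_[xs*1e3,np.mean(a,0)].round(0).astype(int).tolist())
E
```

```text
0 [[-106, 121], [-104, 121], [-102, 123], [-100, 125], [-98, 125], [-96, 122], [-94, 117], [-92, 112], [-90, 111], [-88, 114], [-86, 120], [-84, 128], [-82, 134], [-80, 138], [-78, 140], [-76, 141]]
8 [[-106, 127], [-104, 127], [-102, 129], [-100, 132], [-98, 132], [-96, 130], [-94, 123], [-92, 111], [-90, 98], [-88, 85], [-86, 74], [-84, 68], [-82, 65], [-80, 65], [-78, 65], [-76, 66]]
```

The platform's rear edge starts at the same place as before the slide (about −95 mm at z 87 mm). A lowered platform would shift it by about 6.5 mm, so it is up. Handing in.

```bash
python3 -c "
from bench import ticket
print(ticket.close_job())"
```

```text
the job is handed in; nothing more can be done
None
```

I loaded the holder and handed the job in at about 9 s on the robot's clock; no verdict was reported. With shut fingers on the pad just behind the rib, I pressed it down with about 20 N and slid it about 91 mm under the springs. It stopped at the end stop, where the push rose to about 18 N. I then eased off, lifted straight up and moved the arm clear.

**Holder position:** in the last top view the glass centre is at stage x ≈ 64 mm, which puts the holder's origin at about 44 mm, the home position. Its rear edge is at about 3–4 mm, under both springs.

**Platform:** in the scene view its rear edge starts where it did before the slide, so I judged it fully up. This was inferred from the pictures, since no joint value can be read.

**Disagreement between views:** positions from the scene camera came out about 2–3 mm further forward than from the top camera at the same height. I trusted the top view for the holder, and compared before and after within the scene view for the platform.

**Not directly checked:** I could not read the spring angles. I saw no bystander near the stage disturbed, but did not measure them.

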